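Kit the pipe fittings into their holders

TASK

Make up the fittings kit on the counter: put the brass tee, branch up, into the short trough, the lying brass union into the long trough, and the brass plug, head up, into the round cup. Pull the steel plate out of the gap between the two small cartons and stand it in the slotted stand. Each part must sit fully down and centred inside its own holder, lined up with it, and be let go.

Things in the scene. Friction and masses are not known exactly. Their poses are not given: they have to be found in the camera images.
- tee: Brass pipe tee standing with its branch up. Horizontal run 80 mm long along its x axis, with hexagonal ends (32 mm across flats, 18 mm long, flat side down) and a 26 mm round middle whose top is 29 mm up; on the middle a vertical round branch, 26 mm thick, ending in a 32 mm collar from 46 to 64 mm height. Origin: centre of the underside, z up. 0.30 kg.
- union: Brass straight union (pipe joint) lying down, 110 mm long along its x axis: two hexagonal nuts 32 mm across flats and 20 mm long (22 to 42 mm from the middle), 22 mm round stubs outside them, and between them a bare round barrel 24 mm thick and 44 mm long to grip. Origin: its centre, on the axis, 16 mm above what it lies on; z up at the start. 0.28 kg.
- plug: Brass plug: round flange 52 mm across, 16 mm thick, with a square head 26 x 26 mm on top, faces along x and y, 26 mm tall (top at 42 mm). Origin: centre of the underside, z up. 0.25 kg.
- plate: Steel mounting plate, 70 mm wide (its x), 10 mm thick (its y), 70 mm tall (z), standing on edge on the table in the gap between the two small cartons; only its top 28 mm stand out. Origin: centre of the underside. 0.25 kg.
- cartons: Two small cardboard cartons, fixed, side by side, each 85 x 60 mm and 42 mm tall, with a 13 mm gap between them that runs along x. Origin: middle of the gap at table height.
- tee_nest: Short grey plastic trough, fixed: rectangular recess 96 mm (x) by 48 mm (y), floor 5 mm above the table, surrounded by a closed rim 6 mm thick, 13 mm high from the table. For the tee. Origin: centre, at table height.
- union_nest: Long grey plastic trough, fixed: rectangular recess 126 mm (x) by 48 mm (y), floor 5 mm above the table, rim 6 mm thick, 13 mm high from the table; the rim is open for 56 mm in the middle of both long sides, for the fingers. For the union. Origin: centre, at table height.
- plug_nest: Round grey plastic cup, fixed: inside 68 mm across, floor 5 mm above the table, rim 6 mm thick, 13 mm high from the table. For the plug. Origin: centre, at table height.
- plate_stand: Grey plastic stand with an upright slot, fixed: slot 86 mm long (x), 20 mm wide (y), floor 5 mm and top of the 6 mm walls 35 mm above the table; small ribs outside, on a foot 98 x 64 mm. For the plate. Origin: centre of the slot, at table height.
Things that resemble listed ones, but are neither listed nor needed, are in the scene too. Leave any red look-alike of the tee alone. What is shaped like the union but red is not meant.

How it is judged:
At the end, for the whole second after the job is handed in: Each part within 12 mm (horizontally) of its own holder's centre, within 4 mm (plate 7) of its floor, at rest. Tee and plug upright, union level, within 0.15 rad, plate upright within 0.45. Tee, union and plate along the holder's x axis within 0.35 rad, either way round (horizontal distance between tee and tee_nest below 0.012 m and z of tee in the frame of tee_nest between 0.001 and 0.009 m and linear speed of each of tee, union, plug, plate below 0.02 m/s and angular speed of each of tee, union, plug, plate below 0.2 rad/s and angle between the x axis of tee and the x axis of tee_nest, either way round below 0.35 rad and angle between each of tee, plug's own z axis and vertical below 0.15 rad and horizontal distance between union and union_nest below 0.012 m and z of union in the frame of union_nest between 0.017 and 0.025 m and angle between the x axis of union and the x axis of union_nest, either way round below 0.35 rad and angle between union's own x axis and vertical between 1.42 and 1.72 rad and horizontal distance between plug and plug_nest below 0.012 m and z of plug in the frame of plug_nest between 0.001 and 0.009 m and horizontal distance between plate and plate_stand below 0.012 m and z of plate in the frame of plate_stand between 0.001 and 0.012 m and angle between the x axis of plate and the x axis of plate_stand, either way round below 0.35 rad and angle between plate's own z axis and vertical below 0.45 rad); the robot touches nothing.
It also fails if it takes over 120 s, if anything falls off the work surface, if the arm or the gripper's body presses on something with over 40 N, if the wrist force passes 120 N, or if a joint passes its speed limit or range.

ROBOT

A 6-joint arm with a two-finger parallel gripper is mounted at the origin on the work surface. World frame = base frame: x ahead of the robot, y to its left, z up, the work surface at z = 0. Lengths are in m, angles in rad, forces in N, time in s.
With the tool pointing down it reaches from about 0.375 to 0.9 m from the base axis. Payload 3.1 kg.
Tool frame: the origin (TCP) lies at the very end of the fingers, on their centre line; the grasp point (between the pads) lies 19 mm behind it; z points along the fingers, y is the line along which they close (so a half turn about z gives the same grasp; the last joint's range is limited). The gripper opens to 87 mm and grips with 3 to 60 N. Pads are 19 mm wide; open, the fingers measure 117 mm over their backs; the gripper's body (75 mm by 190 mm) begins 51 mm behind the grasp point.
Start: joints at [1.034, 0.527, 1.433, -0, 1.181, -0.178], TCP at [0.219, 0.585, 0.223] pointing down, gripper open.
Joint ranges: [-3.08, 3.08], [-0.75, 2.2], [0.22, 2.44], [-1.43, 4.57], [0, 2.65], [-2.85, 2.85]. Speed limits (rad/s): [2.79, 2.79, 3.14, 3.14, 3.14, 3.14].

INTERFACE

Orientations are given as a unit quaternion [x, y, z, w].
In Python, from workcell import robot, cams gives the robot as it stands. The module is installed in compiled form; this text tells all that it offers.
- The arm moves only by the shell command python3 -m handwheel 'ROWS' [FORCE]. ROWS is JSON, a list of rows, each a list of 3 entries, a list of its own where there are three numbers: the opening, from 0 (shut) to 1 (fully open), then the shift along the tool's x, y, z in cm, then the turn, a rotation vector about the tool's x, y, z in degrees. In form: [[claw, [dx, dy, dz], [wx, wy, wz]], ...]. A call has 1 to 20 rows; each row is the pose to reach, as a shift and turn from the pose commanded when the call began, along the tool's axes at that moment; what a row does not reach only later rows make up. A row lasts 1/10 s, in which the tool goes at most 50 mm and 8.59 degrees, less where a joint would pass 70% of its speed; a pose out of reach is approached as far as the arm can. A call with a gripper value outside its range is refused whole. The fingers move at their own pace and stop on an object; FORCE is the grip in N (left out, the last holds). Time passes only in rows, so rows that repeat a pose let the fingers close. It gives the time, the measured TCP pose, the force, the opening and the grip force at its end, in the units of the state.
- robot.get_state(): the state, without advancing time (a new reading comes with each control period).
- cams.read_camera(name): name is "side" or "top" or "wrist"; returns a dict with "color" (384x512x3 uint8, blue, green, red), "fovy" (degrees; the focal length in pixels is half the picture's height over the tangent of half this angle, whatever the lens; pixels are square), "cx", "cy" (the principal point, pixels), "rvec" (rotation vector, rad) and "tvec" (3), from world to camera coordinates, as OpenCV has them. Camera axes: x right, y down, z forward; pixel columns grow to the right and rows downward; lengths in m; the calibration is good to about 2 mm. A picture is of the moment at which its call begins. There is no depth.
- robot.finish_job(): hands the job in; it is judged then, once.
The state is a dict: "time": time; "qpos": joint angles; "qvel": joint speeds; "joint_torque": joint torques, N m; "tool_pos": TCP position; "orientation": TCP orientation; "force": force on the tool from outside, world axes, zero at the start; "wrist_torque": the same for the moment, N m; "width": finger opening in m; "grasp_force": force on a finger pad.
Only numpy, scipy, OpenCV 4.12 (cv2) and the standard library are available. Lean on these libraries where they do the work, as an engineer would, in place of code of your own. Each camera call takes 0.05 s, during which the arm holds its last target. There are 200 camera calls.

## Working session

There is one attempt and no reset: what is moved stays moved. The work goes in short steps, Python scripts to look and compute and a shell command to move; the robot and the scene stay as the last step left them, time stands still between calls to the robot, and variables do not carry over. Pictures are saved under pics/ and viewed, at most 18 in all, crops included, and the job is handed in when it is done.

```bash
mkdir -p pics; cat > h.py <<'E'
import numpy as np,cv2
from workcell import robot,cams
def grab(n,f=None):
    c=cams.read_camera(n)
    if f: cv2.imwrite('pics/'+f,c['color'])
    return c
def ray(c,u,v):
    f=c['color'].shape[0]/2/np.tan(np.radians(c['fovy'])/2)
    R=cv2.Rodrigues(np.array(c['rvec'],float))[0];t=np.array(c['tvec'],float).ravel()
    return -R.T@t, R.T@np.array([(u-c['cx'])/f,(v-c['cy'])/f,1])
def hit(c,u,v,z):
    o,d=ray(c,u,v);return o+d*(z-o[2])/d[2]
def proj(c,p):
    f=c['color'].shape[0]/2/np.tan(np.radians(c['fovy'])/2)
    K=np.array([[f,0,c['cx']],[0,f,c['cy']],[0,0,1]])
    return cv2.projectPoints(np.array(p,float).reshape(-1,1,3),np.array(c['rvec'],float),np.array(c['tvec'],float),K,None)[0].reshape(-1,2)
E
python3 - <<'E'
from h import *
a=[grab(n) for n in('top','side','wrist')]
for n,c in zip('tsw',a):
    cv2.imwrite(f'pics/{n}0.png',c['color'] if n!='t' else cv2.resize(c['color'],(800,600),interpolation=cv2.INTER_CUBIC))
    print(n,c['fovy'],c['cx'],c['cy'],ray(c,256,192))
print(robot.get_state())
E
```

```text
t 55.87021859283252 256.3860584934908 186.6701607502412 (array([ 0.30566483, -0.00136857,  1.05464807]), array([ 0.13248506,  0.00114443, -0.99129421]))
s 55.66242466585889 257.3002002808211 190.99175613459232 (array([ 0.04111593, -0.7130794 ,  0.80554197]), array([ 0.36117709,  0.63488949, -0.68299847]))
w 59.94521916069091 253.98094783270204 193.63537753255184 (array([0.15287376, 0.60925232, 0.38438775]), array([ 0.24105497, -0.08591085, -0.96673302]))
{'time': 0.15, 'qpos': array([ 1.03347021e+00,  5.28250843e-01,  1.43357983e+00, -7.67576889e-07,
        1.18141591e+00, -1.78503047e-01]), 'qvel': array([ 0.00142035, -0.00230058, -0.00232165,  0.00016485, -0.00075461,
       -0.00027317]), 'joint_torque': array([ 9.12617961e-04, -4.40432990e+01, -1.76843226e+01,  6.33890927e-02,
        5.52473695e-02, -7.91822117e-05]), 'tool_pos': array([0.21917074, 0.584723  , 0.22180649]), 'orientation': array([ 1.78450380e-01,  9.83948565e-01, -7.74684782e-04, -2.89371621e-04]), 'force': array([-0.1285099 ,  0.98675582,  0.33015372]), 'wrist_torque': array([0.01614948, 0.03946903, 0.05838403]), 'grasp_force': 0.0, 'width': 0.0867819986304128}
```

View pics/t0.png

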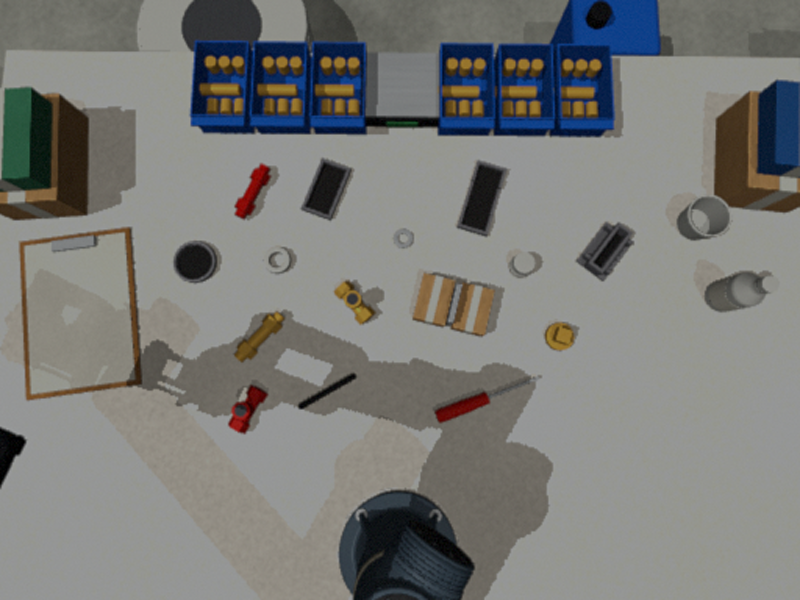

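View pics/s0.png

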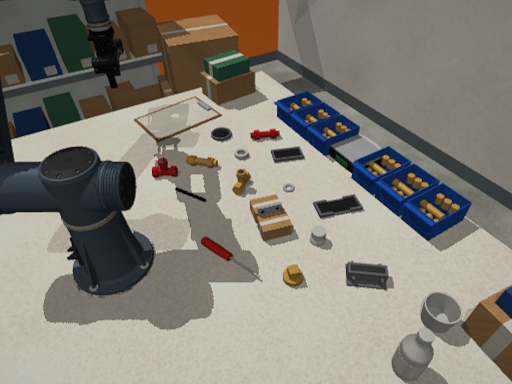

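Candidates (800x600 top picture): the brass tee is at (353,301) and the red tee at (247,409). The brass union is at (259,336) and the red union at (253,191). The plug is at (560,335), and the plate at (457,298) between the cartons. The holders are tee_nest (327,188), union_nest (482,198), plug_nest (195,261) and stand (606,250). The rings at (279,260) and (403,238) and the cup at (523,262) are not wanted. I choose the brass ones.

```bash
cat >> h.py <<'E'
def blobs(c,mask,z,roi=None,amin=40):
    m=mask.astype(np.uint8)*255
    if roi:
        k=np.zeros_like(m);x0,y0,x1,y1=[int(v) for v in roi];k[y0:y1,x0:x1]=255;m&=k
    out=[]
    for q in cv2.findContours(m,cv2.RETR_EXTERNAL,cv2.CHAIN_APPROX_NONE)[0]:
        if cv2.contourArea(q)<amin: continue
        P=np.array([hit(c,u,v,z)[:2] for u,v in q[:,0]],np.float32)*1000
        (cx,cy),(w,h),a=cv2.minAreaRect(P)
        if w<h: w,h,a=h,w,a+90
        uv=q[:,0].mean(0)
        out.append((uv.round(),round(cx,1),round(cy,1),round(w,1),round(h,1),round((a+90)%180-90,1)))
    return out
E
python3 - <<'E'
from h import *
c=grab('top');im=c['color'];hsv=cv2.cvtColor(im,cv2.COLOR_BGR2HSV)
H,S,V=[hsv[...,i].astype(int) for i in range(3)]
s=1.5625
br=(H>12)&(H<35)&(S>130)&(V>60)
for n,r,z in(('tee',(325,270,385,330),.025),('union',(225,300,295,370),.016),('plug',(535,310,590,360),.016)):
    print(n,blobs(c,br,z,[v/s for v in r]))
dk=(V<75)
for n,r,z in(('teenest',(295,150,360,225),.013),('unionnest',(450,150,515,240),.013),('cup',(165,230,225,290),.013),('stand',(570,215,640,285),.02)):
    for t in(70,110): print(n,t,blobs(c,V<t,z,[v/s for v in r],30))
print('cartons',blobs(c,(S>60)&(H<25),.042,[v/s for v in(405,260,500,345)]))
w=[im[int(y0/s):int(y1/s),int(x0/s):int(x1/s)] for x0,y0,x1,y1 in((215,270,395,390),(405,255,595,375))]
cv2.imwrite('pics/crop1.png',np.vstack([cv2.resize(x,(560,290),interpolation=cv2.INTER_CUBIC) for x in w]))
E
```

```text
tee [(array([226., 193.]), 439.5, 85.1, 81.0, 32.1, 40.3)]
union [(array([166., 215.]), 375.7, 258.3, 109.5, 33.1, -41.7)]
plug [(array([358., 215.]), 380.8, -292.0, 49.3, 45.9, -89.5)]
teenest 70 [(array([208., 120.]), 660.8, 145.0, 97.0, 50.0, -20.5)]
teenest 110 [(array([209., 121.]), 658.7, 141.5, 110.7, 66.0, -19.3)]
unionnest 70 [(array([308., 126.]), 646.2, -152.8, 126.6, 52.9, -18.5)]
unionnest 110 [(array([308., 127.]), 643.7, -155.1, 140.5, 63.2, -17.0)]
cup 70 [(array([124., 167.]), 515.3, 388.8, 67.8, 65.7, -89.5)]
cup 110 [(array([125., 167.]), 516.1, 383.7, 81.8, 79.5, 46.7)]
stand 70 [(array([390., 158.]), 548.0, -392.2, 87.7, 21.3, -37.8), (array([386., 162.]), 541.4, -381.5, 96.7, 57.6, -38.8)]
stand 110 [(array([388., 159.]), 546.1, -385.9, 113.4, 64.0, -38.1)]
cartons [(array([309., 199.]), 422.4, -149.7, 87.6, 22.8, -13.5), (array([296., 196.]), 430.6, -113.4, 87.8, 23.7, -14.4), (array([284., 193.]), 439.3, -78.9, 88.5, 23.7, -12.9), (array([271., 190.]), 447.5, -42.2, 88.6, 22.7, -13.8)]
```

View pics/crop1.png

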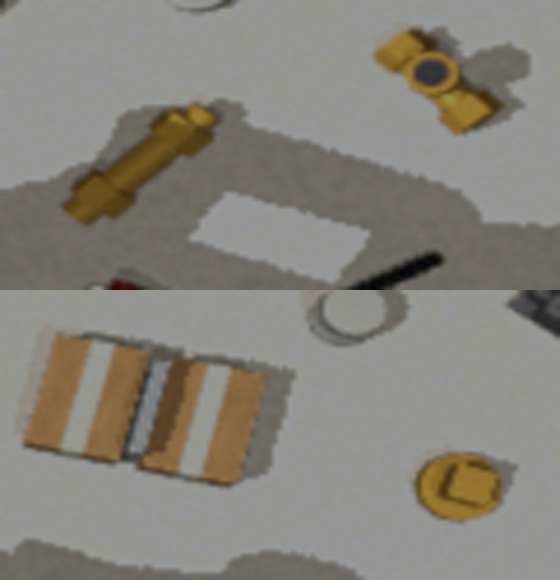

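The crop shows a yellow-brass union (upper left), the brass tee with dark branch bore at crop (433,72), the plate between the cartons at (150,410), and the plug at (458,487). The choice is confirmed.

```bash
cat >> h.py <<'E'
from scipy.spatial.transform import Rotation as Ro
def go(x,y,z,yaw):
    """world TCP target, direction of tool y (deg, mod 180) -> shift cm, turn deg"""
    s=robot.get_state();R=Ro.from_quat(s['orientation']);p=s['tool_pos']
    q1=np.degrees(np.arctan2(y,x))
    for k in(-360,-180,0,180,360):
        a=yaw+k;q6=q1-a
        if abs(q6)>155: continue
        c=np.radians(a);ty=np.array([np.cos(c),np.sin(c),0]);tz=np.array([0,0,-1.]);tx=np.cross(ty,tz)
        w=(R.inv()*Ro.from_matrix(np.c_[tx,ty,tz])).as_rotvec(degrees=True)
        print('yaw',a,'q6',round(q6),'shift',(R.inv().apply(np.array([x,y,z])-p)*100).round(2),'turn',w.round(1))
E
python3 - <<'E'
from h import *
go(.4395,.0851,.2,130.3)
E
```

```text
yaw -49.69999999999999 q6 61 shift [-38.17 -39.05   2.23] turn [-1.000e-01  1.000e-01  1.191e+02]
yaw 130.3 q6 -119 shift [-38.17 -39.05   2.23] turn [ -0.1  -0.1 -60.9]
```

```bash
python3 -m handwheel '[[1,[-38.2,-39.1,2.2],[0,0,-61]],[1,[-38.2,-39.1,2.2],[0,0,-61]],[1,[-38.2,-39.1,2.2],[0,0,-61]],[1,[-38.2,-39.1,2.2],[0,0,-61]],[1,[-38.2,-39.1,2.2],[0,0,-61]],[1,[-38.2,-39.1,2.2],[0,0,-61]],[1,[-38.2,-39.1,2.2],[0,0,-61]],[1,[-38.2,-39.1,2.2],[0,0,-61]],[1,[-38.2,-39.1,2.2],[0,0,-61]],[1,[-38.2,-39.1,2.2],[0,0,-61]],[1,[-38.2,-39.1,2.2],[0,0,-61]],[1,[-38.2,-39.1,2.2],[0,0,-61]],[1,[-38.2,-39.1,2.2],[0,0,-61]],[1,[-38.2,-39.1,2.2],[0,0,-61]],[1,[-38.2,-39.1,2.2],[0,0,-61]],[1,[-38.2,-39.1,2.2],[0,0,-61]],[1,[-38.2,-39.1,2.2],[0,0,-61]],[1,[-38.2,-39.1,2.2],[0,0,-61]]]' 40
python3 - <<'E'
from h import *
c=grab('wrist','w1.png');im=c['color'];hsv=cv2.cvtColor(im,cv2.COLOR_BGR2HSV)
H,S,V=[hsv[...,i].astype(int) for i in range(3)]
br=(H>12)&(H<35)&(S>130)&(V>60)
for z in(.016,.064): print(z,blobs(c,br,z,None,300))
print(robot.get_state()['tool_pos'],proj(c,[[.4395,.0851,0.064],[.4395,.0851,0.016]]))
E
```

```text
time: 2.0
tool_pos: [0.4395, 0.0857, 0.2006]
orientation: [-0.346, 0.938, -0.0, 0.0]
force: [0.3, -0.7, 0.2]
width: 0.0868
grasp_force: 0.0
0.016 [(array([411., 227.]), 373.0, 258.2, 115.0, 34.6, -39.9), (array([253., 172.]), 442.9, 85.9, 83.8, 33.9, 40.2)]
0.064 [(array([411., 227.]), 374.7, 227.9, 99.1, 29.8, -39.9), (array([253., 172.]), 435.0, 79.4, 72.2, 29.2, 40.2)]
[0.43957788 0.08559033 0.20061482] [[254.22392284 183.25531533]
 [254.20306494 172.82985583]]
```

View pics/w1.png

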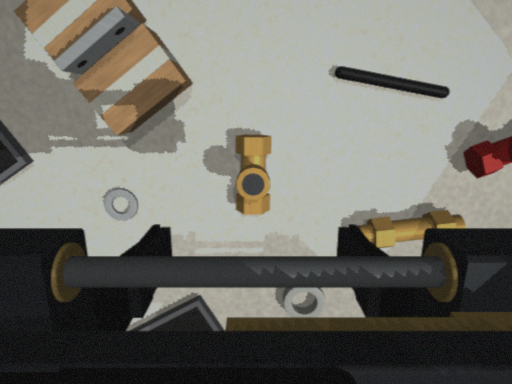

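The picture shows the tee centred at (253,172) with its collar at (253,183), within 1 px of the prediction. The tool is aligned with it, so I grip the collar.

```bash
python3 -m handwheel '[[1,[0,0,5],[0,0,0]],[1,[0,0,10],[0,0,0]],[1,[0,0,14],[0,0,0]],[1,[0,0,16.6],[0,0,0]],[1,[0,0,16.6],[0,0,0]],[0.2,[0,0,16.6],[0,0,0]],[0.2,[0,0,16.6],[0,0,0]],[0.2,[0,0,16.6],[0,0,0]],[0.2,[0,0,16.6],[0,0,0]],[0.2,[0,0,16.6],[0,0,0]],[0.2,[0,0,16.6],[0,0,0]],[0.2,[0,0,16.6],[0,0,0]],[0.2,[0,0,16.6],[0,0,0]],[0.2,[0,0,14],[0,0,0]],[0.2,[0,0,11],[0,0,0]],[0.2,[0,0,8],[0,0,0]],[0.2,[0,0,8],[0,0,0]]]' 40
python3 - <<'E'
from h import *
go(.660,.1435,.12,69.8)
E
```

```text
time: 3.75
tool_pos: [0.4418, 0.0849, 0.123]
orientation: [-0.346, 0.938, -0.001, 0.003]
force: [0.4, -0.2, -3.9]
width: 0.0308
grasp_force: 40.0
yaw -110.2 q6 122 shift [-20.4   -9.7    0.44] turn [-4.000e-01 -1.000e-01 -1.193e+02]
yaw 69.8 q6 -58 shift [-20.4   -9.7    0.44] turn [-0.1  0.4 60.7]
```

```bash
python3 -m handwheel '[[0.2,[-20.3,-9.8,-3],[0,0,60.5]],[0.2,[-20.3,-9.8,-3],[0,0,60.5]],[0.2,[-20.3,-9.8,-3],[0,0,60.5]],[0.2,[-20.3,-9.8,-3],[0,0,60.5]],[0.2,[-20.3,-9.8,-3],[0,0,60.5]],[0.2,[-20.3,-9.8,-3],[0,0,60.5]],[0.2,[-20.3,-9.8,-3],[0,0,60.5]],[0.2,[-20.3,-9.8,-3],[0,0,60.5]],[0.2,[-20.3,-9.8,-3],[0,0,60.5]],[0.2,[-20.3,-9.8,-3],[0,0,60.5]],[0.2,[-20.3,-9.8,-3],[0,0,60.5]]]'
python3 - <<'E'
from h import *
c=grab('wrist','w2.png');V=c['color'].max(2).astype(int)
for t in(50,70,110): print(t,blobs(c,V<t,.013,None,300))
s=robot.get_state();print(s['tool_pos'],s['width'])
p=[.660,.1435];print(proj(c,[[*p,0.013]]))
E
```

```text
time: 4.85
tool_pos: [0.6576, 0.1419, 0.1502]
orientation: [0.174, 0.985, -0.0, -0.0]
force: [-0.2, -0.4, -2.6]
width: 0.0304
grasp_force: 40.0
50 [(array([379., 284.]), 786.1, 224.6, 172.4, 96.2, 71.3), (array([193., 321.]), 785.6, 96.4, 563.2, 181.0, 70.0), (array([210., 244.]), 695.5, 78.1, 34.7, 32.4, 70.0), (array([296., 237.]), 723.8, 158.3, 79.4, 30.9, 18.5), (array([259., 147.]), 629.1, 156.3, 46.1, 24.3, 70.0)]
70 [(array([263., 303.]), 771.6, 101.6, 563.2, 210.9, 70.0), (array([259., 147.]), 628.3, 156.6, 46.4, 25.2, 69.1)]
110 [(array([264., 294.]), 771.1, 101.7, 563.2, 211.9, 70.0), (array([259., 147.]), 628.4, 156.6, 48.6, 26.2, 68.0), (array([395., 119.]), 649.5, 276.9, 111.8, 19.9, -24.2)]
[0.65769055 0.14195168 0.15038041] 0.03067965685515114
[[257.04250366 184.76747151]]
```

View pics/w2.png

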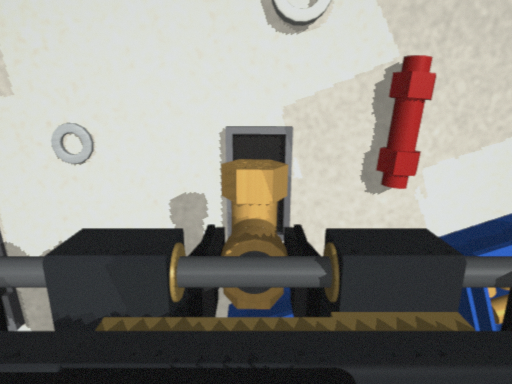

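```bash
python3 - <<'E'
from h import *
c=grab('wrist')
a=hit(c,225,126.5,.013)[:2];b=hit(c,293,126.5,.013)[:2]
i=hit(c,259,134,.013)[:2];l=hit(c,226,220,.013);ll=hit(c,226,140,.013)
print(a,b,np.linalg.norm(a-b))
d=(b-a)/np.linalg.norm(b-a);ang=np.degrees(np.arctan2(d[1],d[0]));print('yaw y',ang,'long',np.degrees(np.arctan2(*(l-ll)[1::-1])))
for A in(69.8,ang):
    n=np.array([np.sin(np.radians(A)),-np.cos(np.radians(A))])
    if n[0]<0:n=-n
    print((a+b)/2+.054*n, i+.048*n)
E
```

```text
[0.60062797 0.13490414] [0.62125841 0.19147567] 0.060215882434525976
yaw y 69.96416034510666 long -21.291156946921294
[0.66162181 0.1445438 ] [0.66216449 0.14439155]
[0.66167503 0.14468908] [0.66221179 0.14452069]
```

```bash
python3 - <<'E'
from h import *
go(.6613,.1445,.040,69.6)
E
```

```text
yaw -110.4 q6 123 shift [-0.24  0.36 11.06] turn [  -0.     0.  -179.6]
yaw 69.6 q6 -57 shift [-0.24  0.36 11.06] turn [0.  0.  0.4]
```

```bash
python3 -m handwheel '[[0.2,[-0.24,0.36,4],[0,0,0.4]],[0.2,[-0.24,0.36,8],[0,0,0.4]],[0.2,[-0.24,0.36,10],[0,0,0.4]],[0.2,[-0.24,0.36,10.6],[0,0,0.4]],[0.2,[-0.24,0.36,11.1],[0,0,0.4]],[0.2,[-0.24,0.36,11.1],[0,0,0.4]],[0.2,[-0.24,0.36,11.1],[0,0,0.4]]]'
```

```text
time: 5.65
tool_pos: [0.6628, 0.1447, 0.0413]
orientation: [0.178, 0.984, 0.0, 0.002]
force: [-0.0, -0.0, -2.1]
width: 0.0305
grasp_force: 40.0
```

```bash
python3 -m handwheel '[[0.2,[0,0,0.15],[0,0,0]],[0.2,[0,0,0.15],[0,0,0]],[0.6,[0,0,0.15],[0,0,0]],[0.7,[0,0,0.15],[0,0,0]],[0.7,[0,0,0.15],[0,0,0]],[0.7,[0,0,0.15],[0,0,0]],[0.8,[0,0,0.15],[0,0,0]],[0.8,[0,0,-3],[0,0,0]],[0.8,[0,0,-7],[0,0,0]],[0.8,[0,0,-11],[0,0,0]],[0.8,[0,0,-16],[0,0,0]],[0.8,[0,0,-16],[0,0,0]]]'
python3 - <<'E'
from h import *
c=grab('top');im=c['color'];hsv=cv2.cvtColor(im,cv2.COLOR_BGR2HSV)
H,S,V=[hsv[...,i].astype(int) for i in range(3)]
c=grab('wrist','w3.png')
go(.3755,.2582,.16,48.7)
E
```

```text
time: 6.85
tool_pos: [0.6665, 0.1451, 0.2082]
orientation: [0.177, 0.984, 0.002, 0.008]
force: [1.0, -0.3, -0.0]
width: 0.0696
grasp_force: 0.0
yaw 48.7 q6 -14 shift [30.85  0.61  4.05] turn [ 0.1  0.2 20.8]
```

View pics/w3.png

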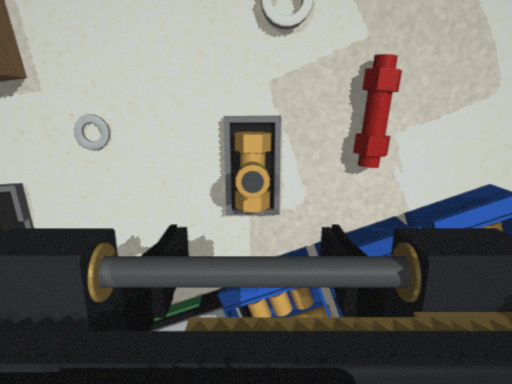

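The tee is fully down in the short trough: collar at (253,181), trough corners (224..281, 116..214), centred to about 2 mm. Next is the union.

```bash
python3 -m handwheel '[[1,[30.8,0.6,1],[0,0,21]],[1,[30.8,0.6,1],[0,0,21]],[1,[30.8,0.6,1],[0,0,21]],[1,[30.8,0.6,1],[0,0,21]],[1,[30.8,0.6,1],[0,0,21]],[1,[30.8,0.6,1],[0,0,21]],[1,[30.8,0.6,1],[0,0,21]],[1,[30.8,0.6,1],[0,0,21]],[1,[30.8,0.6,1],[0,0,21]],[1,[30.8,0.6,1],[0,0,21]],[1,[30.8,0.6,1],[0,0,21]]]'
python3 - <<'E'
from h import *
c=grab('wrist','w4.png');im=c['color'];hsv=cv2.cvtColor(im,cv2.COLOR_BGR2HSV)
H,S,V=[hsv[...,i].astype(int) for i in range(3)]
br=(H>12)&(H<35)&(S>110)&(V>50)
B=blobs(c,br,.016,[100,60,400,225],300)
print(B,robot.get_state()['tool_pos'])
go(B[0][1]/1e3,B[0][2]/1e3,.006,(B[0][5]+90))
E
```

```text
time: 8.05
tool_pos: [0.3765, 0.2575, 0.1893]
orientation: [0.355, 0.935, 0.0, 0.0]
force: [0.3, -0.1, 0.5]
width: 0.0871
grasp_force: 0.0
[(array([254., 172.]), 376.4, 257.4, 108.3, 35.0, -42.3)] [0.37621583 0.25751067 0.18938393]
yaw 47.7 q6 -13 shift [-0.02 -0.   18.34] turn [0.  0.  0.8]
```

View pics/w4.png

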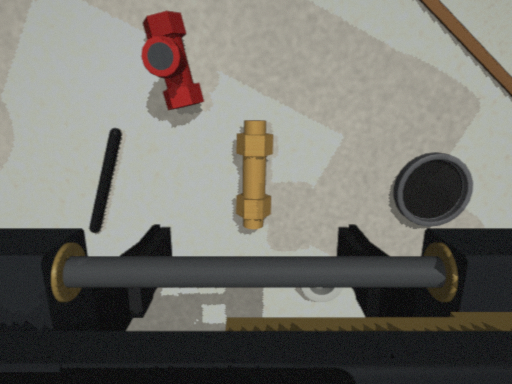

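The union lies centred at (254,173), upright in the image, so the tool is aligned. I descend onto the barrel.

```bash
python3 -m handwheel '[[1,[0,0,5],[0,0,0.8]],[1,[0,0,10],[0,0,0.8]],[1,[0,0,15],[0,0,0.8]],[1,[0,0,17.5],[0,0,0.8]],[1,[0,0,18.3],[0,0,0.8]],[1,[0,0,18.3],[0,0,0.8]],[0.1,[0,0,18.3],[0,0,0.8]],[0.1,[0,0,18.3],[0,0,0.8]],[0.1,[0,0,18.3],[0,0,0.8]],[0.1,[0,0,18.3],[0,0,0.8]],[0.1,[0,0,18.3],[0,0,0.8]],[0.1,[0,0,18.3],[0,0,0.8]],[0.1,[0,0,18.3],[0,0,0.8]],[0.1,[0,0,18.3],[0,0,0.8]],[0.1,[0,0,15],[0,0,0.8]],[0.1,[0,0,10],[0,0,0.8]],[0.1,[0,0,5],[0,0,0.8]],[0.1,[0,0,2],[0,0,0.8]],[0.1,[0,0,2],[0,0,0.8]],[0.1,[0,0,2],[0,0,0.8]]]' 45
python3 - <<'E'
from h import *
go(.52,-.07,.17,71.5)
go(.645,-.154,.15,71.5)
E
```

```text
time: 10.1
tool_pos: [0.3749, 0.2579, 0.17]
orientation: [0.36, 0.933, 0.0, 0.001]
force: [-0.5, 0.0, 0.3]
width: 0.0083
grasp_force: 0.0
yaw -108.5 q6 101 shift [-32.79 -14.51   0.  ] turn [ 1.000e-01 -1.000e-01  1.562e+02]
yaw 71.5 q6 -79 shift [-32.79 -14.51   0.  ] turn [  0.1   0.1 -23.8]
yaw -108.5 q6 95 shift [-47.69 -12.33   2.01] turn [ 1.000e-01 -1.000e-01  1.562e+02]
yaw 71.5 q6 -85 shift [-47.69 -12.33   2.01] turn [  0.1   0.1 -23.8]
```

```bash
python3 - <<'E'
from h import *
c=grab('wrist','w5.png');im=c['color'];hsv=cv2.cvtColor(im,cv2.COLOR_BGR2HSV)
H,S,V=[hsv[...,i].astype(int) for i in range(3)]
br=(H>12)&(H<35)&(S>110)&(V>50)
B=blobs(c,br,.016,[60,20,480,225],300);print(B)
go(B[0][1]/1e3,B[0][2]/1e3,.000,(B[0][5]+90))
E
```

```text
[(array([255., 174.]), 372.8, 260.2, 100.0, 35.4, -42.3)]
yaw 47.7 q6 -13 shift [ 0.26  0.13 16.9 ] turn [-0.1 -0.   0. ]
```

View pics/w5.png

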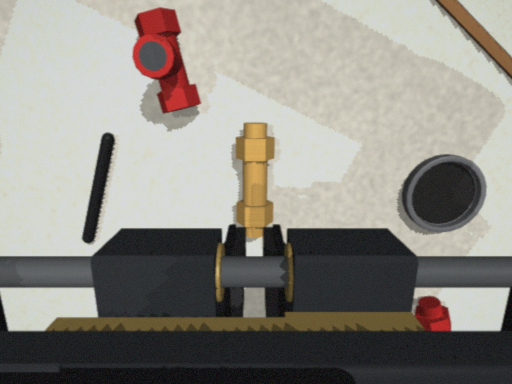

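The union is still in place at (255,174): the pads slipped over the barrel because they were too high. I grip again, lower.

```bash
python3 - <<'E'
from h import *
go(.3760,.2575,.002,47.7)
E
python3 -m handwheel '[[1,[-0.05,0,2],[0,0,0]],[1,[-0.05,0,4],[0,0,0]],[1,[-0.05,0,4],[0,0,0]],[1,[-0.05,0,4],[0,0,0]],[1,[-0.05,0,4],[0,0,0]],[1,[-0.05,0,9],[0,0,0]],[1,[-0.05,0,13],[0,0,0]],[1,[-0.05,0,15.5],[0,0,0]],[1,[-0.05,0,16],[0,0,0]],[1,[-0.05,0,16.4],[0,0,0]],[1,[-0.05,0,16.4],[0,0,0]],[1,[-0.05,0,16.4],[0,0,0]]]'
```

```text
yaw 47.7 q6 -13 shift [-0.16  0.14 16.7 ] turn [-0.1 -0.   0. ]
time: 11.35
tool_pos: [0.3762, 0.258, 0.0068]
orientation: [0.36, 0.933, 0.001, 0.001]
force: [0.8, 0.6, -0.5]
width: 0.0863
grasp_force: 0.0
```

```bash
python3 -m handwheel '[[1,[0,0,0.3],[0,0,0]],[1,[0,0,0.3],[0,0,0]],[1,[0,0,0.3],[0,0,0]]]'
```

```text
time: 11.65
tool_pos: [0.3754, 0.2576, 0.0029]
orientation: [0.36, 0.933, 0.0, 0.0]
force: [-0.2, 0.4, 0.5]
width: 0.0867
grasp_force: 0.0
```

```bash
python3 -m handwheel '[[0.15,[0,0,0.15],[0,0,0]],[0.15,[0,0,0.15],[0,0,0]],[0.15,[0,0,0.15],[0,0,0]],[0.15,[0,0,0.15],[0,0,0]],[0.15,[0,0,0.15],[0,0,0]],[0.15,[0,0,0.15],[0,0,0]],[0.15,[0,0,0.15],[0,0,0]],[0.15,[0,0,0.15],[0,0,0]],[0.15,[0,0,0.15],[0,0,0]]]' 30
```

```text
time: 12.55
tool_pos: [0.3754, 0.2576, 0.0011]
orientation: [0.361, 0.933, 0.0, 0.0]
force: [0.4, 0.4, 0.0]
width: 0.0235
grasp_force: 30.4
```

```bash
python3 -m handwheel '[[0.15,[0,0,-1],[0,0,0]],[0.15,[0,0,-3],[0,0,0]],[0.15,[0,0,-6],[0,0,0]],[0.15,[0,0,-10],[0,0,0]],[0.15,[0,0,-14],[0,0,0]],[0.15,[0,0,-15],[0,0,0]],[0.15,[0,0,-15],[0,0,0]],[0.15,[0,0,-15],[0,0,0]]]' 35
python3 - <<'E'
from h import *
go(.645,-.154,.15,71.5)
E
```

```text
time: 13.35
tool_pos: [0.3742, 0.2571, 0.1503]
orientation: [0.36, 0.933, -0.001, -0.001]
force: [-0.8, -0.3, -2.0]
width: 0.0232
grasp_force: 35.0
yaw -108.5 q6 95 shift [-47.69 -12.22   0.  ] turn [-1.000e-01  1.000e-01  1.562e+02]
yaw 71.5 q6 -85 shift [-47.69 -12.22   0.  ] turn [ -0.1  -0.1 -23.8]
```

```bash
python3 -m handwheel '[[0.15,[-47.7,-12.2,0],[0,0,-24]],[0.15,[-47.7,-12.2,0],[0,0,-24]],[0.15,[-47.7,-12.2,0],[0,0,-24]],[0.15,[-47.7,-12.2,0],[0,0,-24]],[0.15,[-47.7,-12.2,0],[0,0,-24]],[0.15,[-47.7,-12.2,0],[0,0,-24]],[0.15,[-47.7,-12.2,0],[0,0,-24]],[0.15,[-47.7,-12.2,0],[0,0,-24]],[0.15,[-47.7,-12.2,0],[0,0,-24]],[0.15,[-47.7,-12.2,0],[0,0,-24]],[0.15,[-47.7,-12.2,0],[0,0,-24]],[0.15,[-47.7,-12.2,0],[0,0,-24]],[0.15,[-47.7,-12.2,0],[0,0,-24]]]'
python3 - <<'E'
from h import *
c=grab('wrist','w6.png')
s=robot.get_state();print(s['tool_pos'],s['width'])
print(proj(c,[[.645,-.154,.013]]))
E
```

```text
time: 14.65
tool_pos: [0.6438, -0.152, 0.1482]
orientation: [0.159, 0.987, 0.001, -0.003]
force: [-0.4, 1.0, -1.8]
width: 0.0231
grasp_force: 35.0
[ 0.64392013 -0.15136875  0.14889656] 0.023103814227407784
[[252.66797501 186.16871624]]
```

View pics/w6.png

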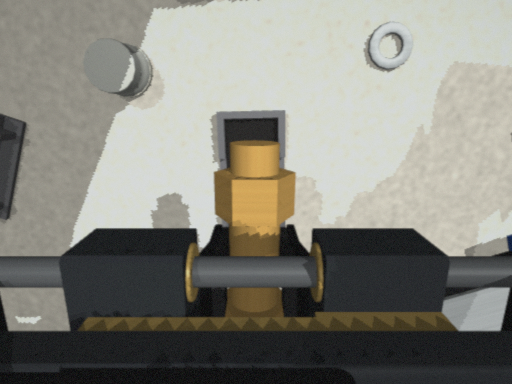

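```bash
python3 - <<'E'
from h import *
c=grab('wrist');im=c['color']
a=hit(c,217,113,.013)[:2];b=hit(c,285,111,.013)[:2];i=hit(c,251,119,.013)[:2]
d=(b-a);ang=np.degrees(np.arctan2(d[1],d[0]));print(np.linalg.norm(d),ang)
for A in(71.5,ang):
    n=np.array([np.sin(np.radians(A)),-np.cos(np.radians(A))])
    print((a+b)/2+.069*n,i+.063*n)
go(*((a+b)/2+.069*np.array([np.sin(np.radians(72)),-np.cos(np.radians(72))])),.0075,72)
E
```

```text
0.059350326176222795 73.39419601201706
[ 0.64713571 -0.15591456] [ 0.64711022 -0.15587228]
[ 0.64782364 -0.15373973] [ 0.64773833 -0.15388657]
yaw -108 q6 95 shift [-0.49 -0.31 14.2 ] turn [-4.000e-01 -1.000e-01  1.798e+02]
yaw 72 q6 -85 shift [-0.49 -0.31 14.2 ] turn [ 0.  -0.3 -0.2]
```

```bash
python3 -m handwheel '[[0.15,[-0.45,-0.27,4],[0,0,-0.2]],[0.15,[-0.45,-0.27,8],[0,0,-0.2]],[0.15,[-0.45,-0.27,11],[0,0,-0.2]],[0.15,[-0.45,-0.27,12.5],[0,0,-0.2]],[0.15,[-0.45,-0.27,13.3],[0,0,-0.2]],[0.15,[-0.45,-0.27,13.9],[0,0,-0.2]],[0.15,[-0.45,-0.27,13.9],[0,0,-0.2]],[0.15,[-0.45,-0.27,13.9],[0,0,-0.2]]]'
```

```text
time: 15.55
tool_pos: [0.6507, -0.1578, 0.0135]
orientation: [0.157, 0.988, -0.0, 0.001]
force: [0.4, -0.3, -2.3]
width: 0.0232
grasp_force: 35.0
```

```bash
python3 - <<'E'
from h import *
for _ in range(3): grab('top')
print(robot.get_state()['tool_pos']);go(.6467,-.155,.0075,72)
E
```

```text
[ 0.6504587  -0.15786164  0.01332253]
yaw -108 q6 95 shift [0.45 0.16 0.58] turn [  0.2   0.  179.9]
yaw 72 q6 -85 shift [0.45 0.16 0.58] turn [-0.   0.1 -0.1]
```

```bash
python3 -m handwheel '[[0.15,[0.45,0.16,0],[0,0,0]],[0.15,[0.45,0.16,0.3],[0,0,0]],[0.15,[0.45,0.16,0.45],[0,0,0]],[0.15,[0.45,0.16,0.45],[0,0,0]],[0.15,[0.45,0.16,0.45],[0,0,0]]]'
```

```text
time: 16.2
tool_pos: [0.6459, -0.1546, 0.0074]
orientation: [0.157, 0.988, 0.0, -0.0]
force: [-0.6, -0.1, -2.0]
width: 0.0237
grasp_force: 35.0
```

```bash
python3 -m handwheel '[[0.15,[0,0,0.15],[0,0,0]],[0.15,[0,0,0.15],[0,0,0]],[0.4,[0,0,0.15],[0,0,0]],[0.5,[0,0,0.15],[0,0,0]],[0.5,[0,0,0.15],[0,0,0]],[0.5,[0,0,0.15],[0,0,0]],[0.5,[0,0,0],[0,0,0]],[0.5,[0,0,-2],[0,0,0]],[0.6,[0,0,-5],[0,0,0]],[0.8,[0,0,-9],[0,0,0]],[0.8,[0,0,-14],[0,0,0]],[0.8,[0,0,-19],[0,0,0]],[0.8,[0,0,-19],[0,0,0]],[0.8,[0,0,-19],[0,0,0]]]'
python3 - <<'E'
from h import *
c=grab('wrist','w7.png')
im=c['color'];hsv=cv2.cvtColor(im,cv2.COLOR_BGR2HSV)
H,S,V=[hsv[...,i].astype(int) for i in range(3)]
br=(H>12)&(H<35)&(S>110)&(V>50)
print('union',blobs(c,br,.021,[150,60,350,225],300))
print('nest',[blobs(c,(V<t),.013,[190,80,330,225],300) for t in (70,110,130)])
go(.381,-.290,.2,20)
E
```

```text
time: 17.6
tool_pos: [0.6467, -0.1549, 0.1998]
orientation: [0.157, 0.988, -0.001, 0.002]
force: [-0.5, 0.5, -0.3]
width: 0.0691
grasp_force: 0.0
union [(array([254., 170.]), 647.3, -155.6, 111.9, 38.5, -18.3)]
nest [[(array([254., 165.]), 645.2, -154.5, 123.5, 50.1, -16.8)], [(array([256., 166.]), 644.2, -154.8, 125.3, 57.8, -16.9)], [(array([255., 165.]), 642.2, -154.7, 129.3, 60.9, -16.8)]]
yaw -160 q6 123 shift [ 20.94 -21.1   -0.23] turn [   0.    -0.  -128.1]
yaw 20 q6 -57 shift [ 20.94 -21.1   -0.23] turn [-0.  -0.  51.9]
```

View pics/w7.png

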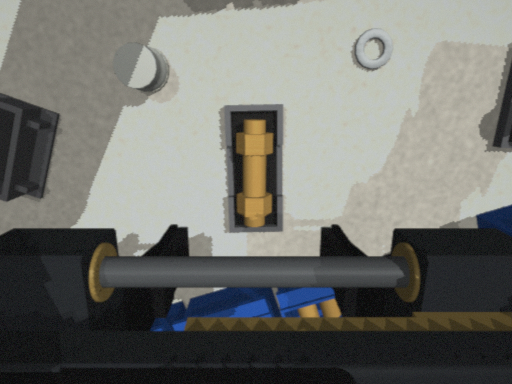

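The union lies fully in the long trough: union at (255,173), trough (225..283, 105..232), centred. Next is the plate.

```bash
python3 - <<'E'
from h import *
go(.435,-.096,.2,76.4)
E
```

```text
yaw -103.6 q6 91 shift [21.81 -0.98 -0.23] turn [ -0.   -0.  175.5]
yaw 76.4 q6 -89 shift [21.81 -0.98 -0.23] turn [ 0.  -0.  -4.5]
```

```bash
python3 -m handwheel '[[1,[21.8,-1,0],[0,0,-4.5]],[1,[21.8,-1,0],[0,0,-4.5]],[1,[21.8,-1,0],[0,0,-4.5]],[1,[21.8,-1,0],[0,0,-4.5]],[1,[21.8,-1,0],[0,0,-4.5]],[1,[21.8,-1,0],[0,0,-4.5]],[1,[21.8,-1,0],[0,0,-4.5]],[1,[21.8,-1,0],[0,0,-4.5]],[1,[21.8,-1,0],[0,0,-4.5]]]'
python3 - <<'E'
from h import *
c=grab('wrist');c=grab('wrist');im=c['color']
cv2.imwrite('pics/w8.png',cv2.resize(im[60:230,130:380],(750,510),interpolation=cv2.INTER_CUBIC))
print(robot.get_state()['tool_pos'],proj(c,[[.435,-.096,.07],[.435,-.096,.042]]))
E
```

```text
time: 18.55
tool_pos: [0.437, -0.0972, 0.1972]
orientation: [0.118, 0.993, -0.0, 0.0]
force: [0.5, 0.7, 0.2]
width: 0.0871
grasp_force: 0.0
[ 0.43647753 -0.09690562  0.197295  ] [[255.30441418 183.2711604 ]
 [255.19398978 176.63430605]]
```

View pics/w8.png

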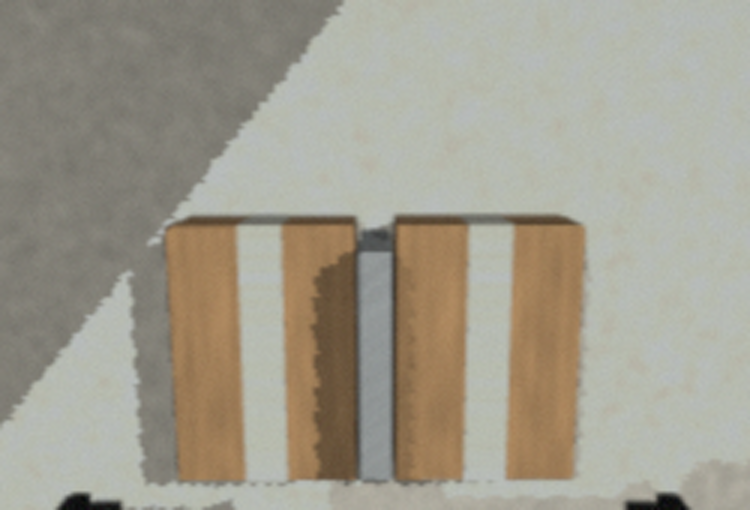

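The crop shows the plate's top edge running from (376,250) to (376,480), parallel to the image column.

```bash
python3 - <<'E'
from h import *
c=grab('wrist')
a=hit(c,255.3,143.3,.07);b=hit(c,255.2,220,.07);print(a,b,np.linalg.norm(a-b),np.degrees(np.arctan2(*(b-a)[1::-1])))
m=(a+b)/2;print(robot.get_state()['tool_pos']);go(m[0],m[1],.047,76.4)
E
```

```text
[ 0.40010497 -0.08753518  0.07      ] [ 0.46851841 -0.10408195  0.07      ] 0.07038603930003272 -13.59669027064132
[ 0.43623544 -0.09677982  0.19733461]
yaw -103.6 q6 91 shift [ 0.21  0.05 15.03] turn [  -0.   -0. -180.]
yaw 76.4 q6 -89 shift [ 0.21  0.05 15.03] turn [-0.  0.  0.]
```

```bash
python3 -m handwheel '[[1,[0.2,0.05,5],[0,0,0]],[1,[0.2,0.05,9],[0,0,0]],[1,[0.2,0.05,12],[0,0,0]],[1,[0.2,0.05,14],[0,0,0]],[1,[0.2,0.05,14.6],[0,0,0]],[1,[0.2,0.05,14.6],[0,0,0]],[1,[0.2,0.05,14.6],[0,0,0]]]'
```

```text
time: 19.4
tool_pos: [0.4344, -0.0959, 0.0522]
orientation: [0.118, 0.993, -0.0, 0.001]
force: [0.6, -0.8, 0.6]
width: 0.0868
grasp_force: 0.0
```

```bash
python3 -m handwheel '[[1,[0,0,0.55],[0,0,0]],[1,[0,0,0.6],[0,0,0]],[0.03,[0,0,0.6],[0,0,0]],[0.03,[0,0,0.6],[0,0,0]],[0.03,[0,0,0.6],[0,0,0]],[0.03,[0,0,0.6],[0,0,0]],[0.03,[0,0,0.6],[0,0,0]],[0.03,[0,0,0.6],[0,0,0]],[0.03,[0,0,0.6],[0,0,0]],[0.03,[0,0,0.6],[0,0,0]],[0.03,[0,0,0.6],[0,0,0]],[0.03,[0,0,0.6],[0,0,0]]]' 40
```

```text
time: 20.6
tool_pos: [0.4337, -0.0955, 0.0455]
orientation: [0.118, 0.993, 0.0, -0.0]
force: [0.7, 0.1, -0.3]
width: 0.0149
grasp_force: 0.0
```

```bash
python3 -m handwheel '[[0.03,[0,0,0],[0,0,0]],[0.03,[0,0,0],[0,0,0]],[0.03,[0,0,0],[0,0,0]],[0.03,[0,0,0],[0,0,0]],[0.03,[0,0,-0.5],[0,0,0]],[0.03,[0,0,-2],[0,0,0]],[0.03,[0,0,-4],[0,0,0]],[0.03,[0,0,-7],[0,0,0]],[0.03,[0,0,-11],[0,0,0]],[0.03,[0,0,-13],[0,0,0]],[0.03,[0,0,-13],[0,0,0]],[0.03,[0,0,-13],[0,0,0]]]' 40
python3 - <<'E'
from h import *
go(.5465,-.388,.175,51.9)
E
```

```text
time: 21.8
tool_pos: [0.4331, -0.0953, 0.1754]
orientation: [0.118, 0.993, 0.0, -0.0]
force: [-0.8, -0.1, -1.7]
width: 0.0099
grasp_force: 40.0
yaw -128.1 q6 93 shift [-17.88 -25.8    0.03] turn [   0.    -0.  -155.5]
yaw 51.9 q6 -87 shift [-17.88 -25.8    0.03] turn [-0.  -0.  24.5]
```

```bash
python3 -m handwheel '[[0.03,[-17.9,-25.8,0],[0,0,24.5]],[0.03,[-17.9,-25.8,0],[0,0,24.5]],[0.03,[-17.9,-25.8,0],[0,0,24.5]],[0.03,[-17.9,-25.8,0],[0,0,24.5]],[0.03,[-17.9,-25.8,0],[0,0,24.5]],[0.03,[-17.9,-25.8,0],[0,0,24.5]],[0.03,[-17.9,-25.8,0],[0,0,24.5]],[0.03,[-17.9,-25.8,0],[0,0,24.5]],[0.03,[-17.9,-25.8,0],[0,0,24.5]],[0.03,[-17.9,-25.8,0],[0,0,24.5]],[0.03,[-17.9,-25.8,0],[0,0,24.5]],[0.03,[-17.9,-25.8,0],[0,0,24.5]]]'
python3 - <<'E'
from h import *
for _ in range(3): grab('top')
c=grab('wrist');im=c['color']
cv2.imwrite('pics/w9.png',cv2.resize(im[60:260,130:380],(750,600),interpolation=cv2.INTER_CUBIC))
s=robot.get_state();print(s['tool_pos'],s['width'],proj(c,[[.5465,-.388,.035]]))
E
```

```text
time: 23.0
tool_pos: [0.5472, -0.387, 0.1758]
orientation: [0.325, 0.946, 0.0, -0.0]
force: [0.3, -0.3, -2.0]
width: 0.0097
grasp_force: 40.0
[ 0.54733249 -0.38799443  0.17592084] 0.009727813575029585 [[253.65513076 181.139155  ]]
```

View pics/w9.png

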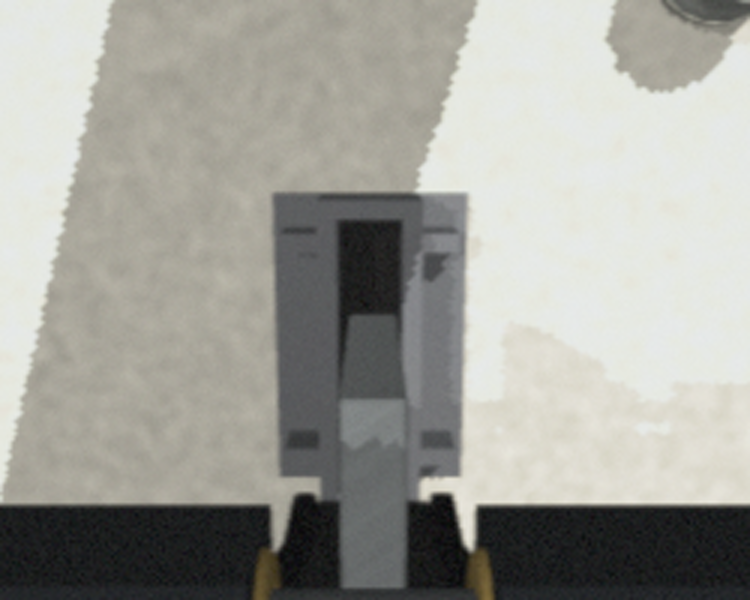

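```bash
python3 - <<'E'
from h import *
c=grab('wrist')
P=lambda x,y,z:hit(c,130+x/3,60+y/3,z)[:2]
a=P(340,221,.035);b=P(402,221,.035);d=b-a;print(np.linalg.norm(d),np.degrees(np.arctan2(d[1],d[0])))
n=np.array([np.sin(np.radians(52)),-np.cos(np.radians(52))])
print('slot',(a+b)/2+.043*n)
f=[P(273,194,.005),P(467,194,.005),P(461,476,.005),P(280,476,.005)];print('foot',np.mean(f,0),[np.linalg.norm(f[i]-f[i-1]).round(4) for i in range(4)])
l=f[3]-f[0];print(np.degrees(np.arctan2(l[1],l[0])))
l=f[2]-f[1];print(np.degrees(np.arctan2(l[1],l[0])))
m=(a+b)/2+.043*n;go(*m,.057,51.8)
E
```

```text
0.01861650638969791 51.93765494829977
slot [ 0.54585828 -0.38758212]
foot [ 0.54542461 -0.38766252] [np.float64(0.0977), np.float64(0.0636), np.float64(0.0977), np.float64(0.0639)]
-38.09484336195518
-37.879310551895465
yaw -128.2 q6 93 shift [ 0.16 -0.04 11.89] turn [  -0.    -0.  -179.8]
yaw 51.8 q6 -87 shift [ 0.16 -0.04 11.89] turn [-0.   0.   0.2]
```

```bash
python3 -m handwheel '[[0.03,[0.16,-0.04,4],[0,0,0]],[0.03,[0.16,-0.04,7],[0,0,0]],[0.03,[0.16,-0.04,9],[0,0,0]],[0.03,[0.16,-0.04,10.5],[0,0,0]],[0.03,[0.16,-0.04,11.5],[0,0,0]],[0.03,[0.16,-0.04,12],[0,0,0]],[0.03,[0.16,-0.04,12],[0,0,0]],[0.03,[0.16,-0.04,12],[0,0,0]]]'
```

```text
time: 24.05
tool_pos: [0.5463, -0.3882, 0.0565]
orientation: [0.326, 0.945, -0.0, 0.001]
force: [0.5, 0.2, -2.0]
width: 0.0094
grasp_force: 40.0
```

```bash
python3 -m handwheel '[[0.03,[0,0,0.3],[0,0,0]],[0.03,[0,0,0.55],[0,0,0]],[0.03,[0,0,0.6],[0,0,0]],[0.03,[0,0,0.6],[0,0,0]],[0.3,[0,0,0.6],[0,0,0]],[0.4,[0,0,0.6],[0,0,0]],[0.4,[0,0,0.6],[0,0,0]],[0.4,[0,0,0.6],[0,0,0]],[0.4,[0,0,0.6],[0,0,0]],[0.5,[0,0,-1],[0,0,0]],[0.5,[0,0,-4],[0,0,0]],[0.8,[0,0,-8],[0,0,0]],[0.8,[0,0,-13],[0,0,0]],[0.8,[0,0,-15],[0,0,0]],[0.8,[0,0,-15],[0,0,0]],[0.8,[0,0,-15],[0,0,0]]]'
python3 - <<'E'
from h import *
for _ in range(3): grab('top')
c=grab('wrist');im=c['color']
cv2.imwrite('pics/w10.png',cv2.resize(im[60:260,130:380],(750,600),interpolation=cv2.INTER_CUBIC))
print(robot.get_state()['tool_pos'])
for a in (0,45,90,135): go(.381,-.292,.2,a)
E
```

```text
time: 25.65
tool_pos: [0.5456, -0.3875, 0.2064]
orientation: [0.326, 0.945, -0.0, 0.0]
force: [-0.7, 0.3, -0.2]
width: 0.068
grasp_force: 0.0
[ 0.54484445 -0.38679262  0.20351378]
yaw -180 q6 143 shift [18.74 -2.64  0.42] turn [ 3.000e-01 -1.000e-01 -1.281e+02]
yaw 0 q6 -37 shift [18.74 -2.64  0.42] turn [-0.1 -0.2 51.9]
yaw -135 q6 98 shift [18.74 -2.64  0.42] turn [   0.3    0.  -173.1]
yaw 45 q6 -82 shift [18.74 -2.64  0.42] turn [ 0.  -0.2  6.9]
yaw -90 q6 53 shift [18.74 -2.64  0.42] turn [-3.000e-01 -1.000e-01  1.419e+02]
yaw 90 q6 -127 shift [18.74 -2.64  0.42] turn [  0.1  -0.2 -38.1]
yaw -45 q6 8 shift [18.74 -2.64  0.42] turn [-0.2 -0.2 96.9]
```

View pics/w10.png

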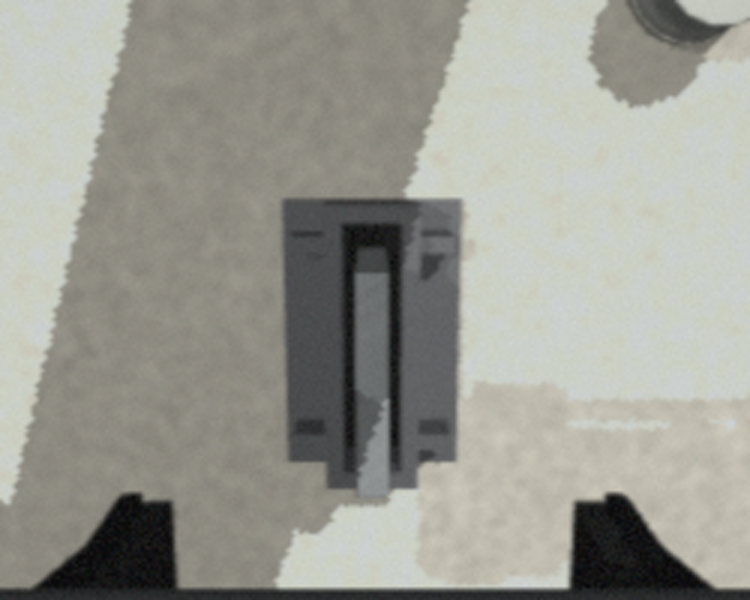

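The plate stands upright in the slot, with its top edge at crop (373,270..497), centred between the walls. Next is the plug.

```bash
python3 -m handwheel '[[1,[18.7,-2.6,1.2],[0,0,0]],[1,[18.7,-2.6,1.2],[0,0,0]],[1,[18.7,-2.6,1.2],[0,0,0]],[1,[18.7,-2.6,1.2],[0,0,0]],[1,[18.7,-2.6,1.2],[0,0,0]],[1,[18.7,-2.6,1.2],[0,0,0]],[1,[18.7,-2.6,1.2],[0,0,0]],[1,[18.7,-2.6,1.2],[0,0,0]]]'
python3 - <<'E'
from h import *
for _ in range(3): grab('top')
c=grab('wrist');im=c['color'];hsv=cv2.cvtColor(im,cv2.COLOR_BGR2HSV)
H,S,V=[hsv[...,i].astype(int) for i in range(3)]
br=(H>12)&(H<35)&(S>110)&(V>50)
B=blobs(c,br,.016,[60,20,480,225],300);print(B,robot.get_state()['tool_pos'])
x,y=B[0][0].astype(int);y0=max(0,y-50);x0=max(0,x-50);print(x0,y0)
cv2.imwrite('pics/w11.png',cv2.resize(im[y0:y0+100,x0:x0+100],(600,600),interpolation=cv2.INTER_CUBIC))
E
```

```text
time: 26.65
tool_pos: [0.3838, -0.2942, 0.1935]
orientation: [0.326, 0.945, -0.0, 0.001]
force: [-0.4, -0.7, 0.4]
width: 0.0869
grasp_force: 0.0
[(array([253., 172.]), 381.0, -294.1, 49.9, 49.8, -82.9), (array([398., 117.]), 430.0, -145.6, 92.8, 30.7, -13.7), (array([448.,  92.]), 441.7, -97.1, 92.5, 35.4, -14.4), (array([468.,  77.]), 442.0, -80.1, 91.1, 29.1, -28.0)] [ 0.38300796 -0.29324669  0.19339471]
203 122
```

View pics/w11.png

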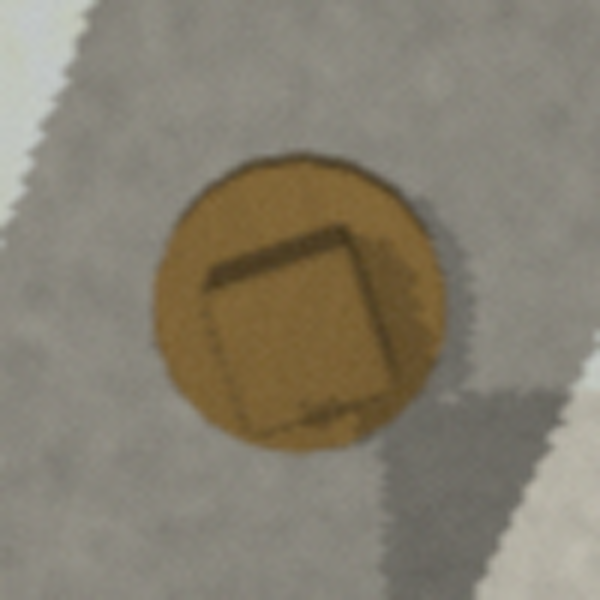

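The crop shows the plug's head with corners at (207,290), (348,246), (395,388) and (250,435).

```bash
python3 - <<'E'
from h import *
c=grab('wrist')
q=[hit(c,203+x/6,122+y/6,.042)[:2] for x,y in((207,290),(348,246),(395,388),(250,435))]
print(np.mean(q,0),[np.linalg.norm(q[i]-q[i-1]).round(4) for i in range(4)])
a=[np.degrees(np.arctan2(*(q[(i+1)%4]-q[i])[::-1]))%90 for i in range(4)];print(a)
A=np.mean(a);m=np.mean(q,0)
print(robot.get_state()['tool_pos']);go(*m,.021,A);go(*m,.021,A+90)
E
```

```text
[ 0.38180598 -0.29393143] [np.float64(0.0249), np.float64(0.0236), np.float64(0.0245), np.float64(0.0248)]
[np.float64(69.46558575477574), np.float64(70.34819599218253), np.float64(70.4609960687437), np.float64(67.50851673702314)]
[ 0.38286464 -0.29311614  0.19343105]
yaw -110.55417636181872 q6 73 shift [ 0.03 -0.13 17.24] turn [  0.    0.  162.5]
yaw 69.44582363818128 q6 -107 shift [ 0.03 -0.13 17.24] turn [ -0.    0.  -17.5]
yaw -20.55417636181872 q6 -17 shift [ 0.03 -0.13 17.24] turn [ 0.   0.  72.5]
```

```bash
python3 -m handwheel '[[1,[0,-0.13,4],[0,0,-17.5]],[1,[0,-0.13,8],[0,0,-17.5]],[1,[0,-0.13,12],[0,0,-17.5]],[1,[0,-0.13,15],[0,0,-17.5]],[1,[0,-0.13,16.3],[0,0,-17.5]],[1,[0,-0.13,16.3],[0,0,-17.5]],[1,[0,-0.13,16.3],[0,0,-17.5]]]'
```

```text
time: 27.6
tool_pos: [0.3819, -0.2941, 0.0306]
orientation: [0.178, 0.984, -0.0, 0.0]
force: [-0.1, 0.4, 0.4]
width: 0.0871
grasp_force: 0.0
```

```bash
python3 -m handwheel '[[1,[0,0,0.6],[0,0,0]],[1,[0,0,1.1],[0,0,0]],[1,[0,0,1.15],[0,0,0]],[0.15,[0,0,1.15],[0,0,0]],[0.15,[0,0,1.15],[0,0,0]],[0.15,[0,0,1.15],[0,0,0]],[0.15,[0,0,1.15],[0,0,0]],[0.15,[0,0,1.15],[0,0,0]],[0.15,[0,0,1.15],[0,0,0]],[0.15,[0,0,1.15],[0,0,0]],[0.15,[0,0,1.15],[0,0,0]],[0.15,[0,0,1.15],[0,0,0]],[0.15,[0,0,1.15],[0,0,0]],[0.15,[0,0,1.15],[0,0,0]]]' 40
```

```text
time: 29.0
tool_pos: [0.3817, -0.2939, 0.019]
orientation: [0.178, 0.984, 0.0, -0.0]
force: [-0.1, -0.0, -0.1]
width: 0.026
grasp_force: 39.8
```

Gripped at 26 mm. I lift.

```bash
python3 -m handwheel '[[0.15,[0,0,-1],[0,0,0]],[0.15,[0,0,-4],[0,0,0]],[0.15,[0,0,-8],[0,0,0]],[0.15,[0,0,-12],[0,0,0]],[0.15,[0,0,-16],[0,0,0]],[0.15,[0,0,-16],[0,0,0]],[0.15,[0,0,-16],[0,0,0]]]'
python3 - <<'E'
from h import *
go(.516,.385,.18,69.4)
E
```

```text
time: 29.7
tool_pos: [0.3816, -0.2937, 0.18]
orientation: [0.178, 0.984, -0.001, 0.001]
force: [0.1, 0.3, -2.3]
width: 0.0257
grasp_force: 39.8
yaw -110.6 q6 147 shift [11.24 68.27 -0.08] turn [-1.0e-01 -1.0e-01 -1.8e+02]
yaw 69.4 q6 -33 shift [11.24 68.27 -0.08] turn [-0.1  0.1  0. ]
```

```bash
python3 -m handwheel '[[0.15,[3.2,68.3,0],[0,0,0]],[0.15,[3.2,68.3,0],[0,0,0]],[0.15,[3.2,68.3,0],[0,0,0]],[0.15,[3.2,68.3,0],[0,0,0]],[0.15,[3.2,68.3,0],[0,0,0]],[0.15,[3.2,68.3,0],[0,0,0]],[0.15,[3.2,68.3,0],[0,0,0]],[0.15,[3.2,68.3,0],[0,0,0]],[0.15,[3.2,68.3,0],[0,0,0]],[0.15,[3.2,68.3,0],[0,0,0]],[0.15,[3.2,68.3,0],[0,0,0]],[0.15,[3.2,68.3,0],[0,0,0]],[0.15,[3.2,68.3,0],[0,0,0]],[0.15,[3.2,68.3,0],[0,0,0]],[0.15,[3.2,68.3,0],[0,0,0]],[0.15,[3.2,68.3,0],[0,0,0]],[0.15,[3.2,68.3,0],[0,0,0]],[0.15,[3.2,68.3,0],[0,0,0]],[0.15,[3.2,68.3,0],[0,0,0]]]'
python3 - <<'E'
from h import *
for _ in range(3): grab('top')
c=grab('wrist','w12.png');V=c['color'].max(2).astype(int)
for t in(70,100,120): print(t,blobs(c,V<t,.013,[150,0,360,200],300))
s=robot.get_state();print(s['tool_pos'],s['width'],proj(c,[[.516,.385,.013]]))
E
```

```text
time: 31.6
tool_pos: [0.5914, 0.3555, 0.1789]
orientation: [0.179, 0.984, -0.0, -0.0]
force: [-0.1, 0.6, -2.3]
width: 0.0258
grasp_force: 39.8
70 [(array([258.,  89.]), 515.7, 388.9, 66.0, 65.0, -18.9)]
100 [(array([257.,  91.]), 516.1, 388.7, 68.7, 68.4, 24.3)]
120 [(array([250., 100.]), 519.2, 387.5, 77.1, 73.7, -50.7)]
[0.59169643 0.35634437 0.17937527] 0.026002551624810306 [[254.80382153  92.3596358 ]]
```

View pics/w12.png

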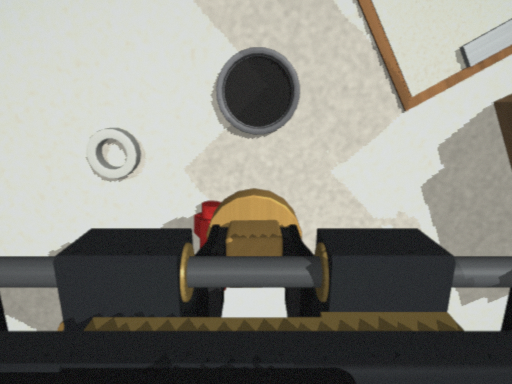

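The cup is at (257,91), with its centre measured at (0.516, 0.3885). The plug is held level.

```bash
python3 - <<'E'
from h import *
go(.516,.3883,.031,69.2)
E
```

```text
yaw -110.8 q6 148 shift [ 8.21  0.32 14.84] turn [  -0.     0.  -179.8]
yaw 69.2 q6 -32 shift [ 8.21  0.32 14.84] turn [0.  0.  0.2]
```

```bash
python3 -m handwheel '[[0.15,[4,0.3,0],[0,0,0]],[0.15,[8.2,0.3,2],[0,0,0]],[0.15,[8.2,0.3,6],[0,0,0]],[0.15,[8.2,0.3,10],[0,0,0]],[0.15,[8.2,0.3,12.5],[0,0,0]],[0.15,[8.2,0.3,14],[0,0,0]],[0.15,[8.2,0.3,14],[0,0,0]],[0.15,[8.2,0.3,14],[0,0,0]]]'
python3 - <<'E'
from h import *
for _ in range(3): grab('top')
print(robot.get_state()['tool_pos']);go(.516,.3883,.024,69.2)
E
```

```text
time: 32.6
tool_pos: [0.5168, 0.3888, 0.0399]
orientation: [0.179, 0.984, 0.001, 0.001]
force: [0.7, -0.3, -1.6]
width: 0.0259
grasp_force: 39.8
[0.51725629 0.38913283 0.04097907]
yaw -110.8 q6 148 shift [ 0.09 -0.13  1.7 ] turn [  -0.2    0.3 -179.8]
yaw 69.2 q6 -32 shift [ 0.09 -0.13  1.7 ] turn [0.2 0.1 0.2]
```

```bash
python3 -m handwheel '[[0.15,[0.08,-0.1,0.7],[0,0,0]],[0.15,[0.08,-0.1,1.3],[0,0,0]],[0.15,[0.08,-0.1,1.6],[0,0,0]],[0.15,[0.08,-0.1,1.6],[0,0,0]],[0.15,[0.08,-0.1,1.6],[0,0,0]]]'
```

```text
time: 33.25
tool_pos: [0.5143, 0.3876, 0.024]
orientation: [0.178, 0.984, -0.0, -0.0]
force: [-2.0, -0.9, 4.2]
width: 0.0256
grasp_force: 39.9
```

Floor contact (+4 N). I release and withdraw.

```bash
python3 -m handwheel '[[0.4,[0,0,0],[0,0,0]],[0.5,[0,0,0],[0,0,0]],[0.6,[0,0,0],[0,0,0]],[0.6,[0,0,0],[0,0,0]],[0.6,[0,0,0],[0,0,0]],[0.6,[0,0,0],[0,0,0]],[0.7,[0,0,-3],[0,0,0]],[0.8,[0,0,-7],[0,0,0]],[0.8,[0,0,-12],[0,0,0]],[0.8,[0,0,-17],[0,0,0]],[0.8,[0,0,-17],[0,0,0]],[0.8,[0,0,-17],[0,0,0]]]'
python3 - <<'E'
from h import *
for _ in range(3): grab('top')
c=grab('wrist');im=c['color'];hsv=cv2.cvtColor(im,cv2.COLOR_BGR2HSV)
H,S,V=[hsv[...,i].astype(int) for i in range(3)]
print(blobs(c,(H>12)&(H<35)&(S>110)&(V>50),.021,[150,60,350,225],300))
t=grab('top')['color'][80:240,80:430]
a=cv2.resize(t,(800,366),interpolation=cv2.INTER_CUBIC);b=cv2.resize(im[90:230,150:360],(340,226))
a2=np.zeros((600,800,3),np.uint8);a2[:366]=a;a2[370:596,:340]=b;cv2.imwrite('pics/f.png',a2)
E
```

```text
time: 34.45
tool_pos: [0.5153, 0.3882, 0.1948]
orientation: [0.178, 0.984, 0.001, 0.001]
force: [-0.6, -0.6, -0.1]
width: 0.0692
grasp_force: 0.0
[(array([256., 176.]), 514.0, 387.6, 52.5, 51.9, -65.8)]
```

View pics/f.png

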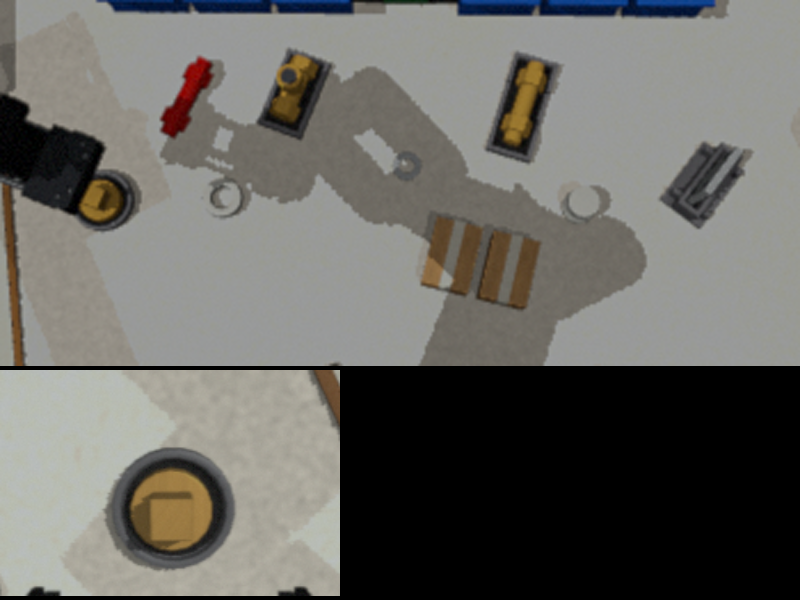

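All four parts sit in their holders: plug at (100,200), tee at (293,88), union at (524,103), plate at (718,178). The plug measures within 3 mm of the cup centre, and the arm is clear, so I hand in.

```bash
python3 -c "
from workcell import robot
print(robot.finish_job())"
```

```text
the job is handed in; nothing more can be done
None
```

The job is handed in at about 35 s: the tee, union, plug and plate all sit in their own holders and are let go; the hand-in call returned no verdict, so I only have the camera checks to go on.

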